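# Flip out the pegboard's kickstand and hold the board upright

## Robot

A 6-joint arm with a two-finger parallel gripper is mounted at the origin on the work surface. World frame = base frame: x ahead of the robot, y to its left, z up, the work surface at z = 0. Lengths are in m, angles in degrees, forces in N, time in s.
With the tool pointing down it reaches from about 0.35 to 0.875 m from the base axis. Payload 15.5 kg.
Tool frame: the origin (TCP) lies at the centre of the arm's flange, where the gripper is bolted on; the fingertips stand 173 mm ahead of it and the grasp point (between the pads) lies 155 mm ahead of it; z points along the fingers, y is the line along which they close (so a half turn about z gives the same grasp; the last joint's range is limited). The gripper opens to 85 mm and grips with 20 to 120 N. Pads are 22 mm wide; open, the fingers measure 114 mm over their backs; the gripper's body (76 mm by 85 mm) begins 54 mm behind the grasp point. The pads swing forward as they close: fully open they stand 13 mm farther back than shut.
Start: joints at [-72.622, 28.281, 77.091, -0, 74.628, -5.472], TCP at [0.243, -0.576, 0.405] pointing down, gripper open.
Joint ranges: [-166.48, 166.48], [-47.26, 123.95], [12.59, 153.08], [-70.14, 250.14], [6.76, 159.57], [-176.63, 176.63]. Speed limits (degrees/s): [108.29, 108.29, 147.25, 172.46, 172.46, 172.46].

## Interface

Orientations are given as a 3x3 rotation matrix whose columns are the frame's x, y, z axes.
In Python, from station import sense, camera, camera_info, sign_off, find_in, place_of gives the robot as it stands. The module is installed in compiled form; this text tells all that it offers.
- The arm moves only by the tool move_arm, never from a script. Its argument "commands" is a list that holds one entry, the list of rows, each a list of 7 numbers: the shift along the tool's x, y, z in mm, then the turn, a rotation vector about the tool's x, y, z in degrees, then the opening, from 0 (shut) to 1 (fully open). In form: [[[x, y, z, wx, wy, wz, fingers], ...]]. A call has 1 to 12 rows; each row is the pose to reach, as a shift and turn from the pose commanded when the call began, along the tool's axes at that moment; what a row does not reach only later rows make up. A row lasts 1/8 s, in which the tool goes at most 62.5 mm and 10.7 degrees, less where a joint would pass 70% of its speed; a pose out of reach is approached as far as the arm can. A call with a gripper value outside its range is refused whole. The fingers move at their own pace and stop on an object; "newtons" is the grip in N (left out, the last holds). Time passes only in rows, so rows that repeat a pose let the fingers close. It gives the time, the measured TCP pose, the force, the opening and the grip force at its end, in the units of the state.
- sense(): the state, without advancing time (a new reading comes with each control period).
- camera(name): name is "scene" or "side" or "wrist"; returns the picture (480x640x3 uint8, blue, green, red); there is no depth.
- camera_info(name): a dict with "mtx" (3x3 intrinsics, pixels), "dist_coeffs" ([k1, k2, p1, p2, k3] as OpenCV has them; the pictures are not rectified), "R" (3x3) and "t" (3): a world point X has camera coordinates R X + t. Camera axes: x right, y down, z forward; pixel columns grow to the right and rows downward; lengths in m; the calibration is good to about 2 mm. A picture is of the moment at which its call begins: read the wrist's pose just before it. camera_info takes no time and is no camera call; for the wrist camera it gives the pose at the moment of the call.
- sign_off(): hands the job in; it is judged then, once.
Trained networks look in the newest picture that a camera, given by its name, has taken for a name from the list of things; names that differ only in an ending like _2 or _b are one class to them, and where a whole thing is asked for, a point or a joint stands for the part that bears it (a point fixed in the world has none). Each returns a list of dicts, best first, with "confidence" (0 to 1); they miss things now and then, are a little off and sometimes report something else, mostly with a low value. They report only what shows in the picture. A call takes as long as a camera call.
- find_in(camera, thing): "rect" ([left, top, right, bottom] as shares, 0 to 1, of the picture: columns of its width, rows of its height, round what is visible of it).
- place_of(camera, thing): "at" ([row, column] as shares, 0 to 1, of the picture: columns of its width, rows of its height: a listed point, or the origin of a listed thing).
The state is a dict: "time": time; "joints": joint angles; "qvel": joint speeds; "joint_torque": joint torques, N m; "ee_pos": TCP position; "ee_rot": TCP orientation; "ft_force": force on the tool from outside, world axes, zero at the start; "moment": the same for the moment, N m; "gripper_width": finger opening in m; "grip_force": force on a finger pad.
Only numpy, scipy, OpenCV 4.12 (cv2) and the standard library are available. Lean on these libraries where they do the work, as an engineer would, in place of code of your own. Each camera call takes 0.05 s, during which the arm holds its last target. There are 200 camera calls.

## Task

The little pegboard with the yellow controller has flopped forward on its hinge. While it leans like that, flip the orange kickstand on its back down past its centre until it snaps against its stop; then take the board by the red carry bar, swing it upright until the kickstand's foot presses on the steel foot plate, and finish still holding it there by the bar, because it tips forward again as soon as it is let go. Leave the other things on the TV stand where they are.

Things in the scene. Friction and masses are not known exactly. Their poses are not given: they have to be found in the camera images.
- foot_plate: Dark steel foot plate fixed to the grey top, 6 mm thick: cross rail 70 x 250 mm and a tongue running back to x = 140 mm. Origin: on the table surface right below the board's hinge line, which runs parallel to y, 25 mm higher. x points to the BACK of the board (kickstand side, away from the robot, turned up to 0.45 rad), y along the board's width to the left, z up.
- board (a joint): Lean of the pegboard about its hinge line (rad): 0 = upright, positive = leaning forward (top towards the foot plate's -x, the robot's side). Starts at its forward stop, 0.35. Swings freely, 0.6 to 1 kg, front-heavy: even upright it tips forward unless held (about 1 N at the carry bar); with the kickstand stowed it can also fall backward.
- board_hinge (a point): Middle of the hinge line: origin of the BOARD FRAME, which turns with the board and is parallel to the foot plate's axes when upright. In it the plywood panel has x -30 to -20 mm, z 10 to 190 mm, width 220 mm; the yellow controller (166 mm wide, x down to -80, z 35 to 123 mm) is fixed on the front, below two small wire hooks near the top corners.
- carry_bar (a point): Red round carry bar on top of the board, 14 mm diameter, parallel to the board's width, its straight grip 120 mm long, carried by a post at either end. Origin: middle of the bar, at (-25, 0, 225) mm in the board frame; the gap between bar and panel is 28 mm. Axes as the board frame. Fixed to the board.
- kick_hub (a point): Pivot of the kickstand: steel ball of 13 mm radius on a stalk behind the panel, at (45, 0, 85) mm in the board frame; same axes. With e1 = (0.423, 0, -0.906) in the board frame (down and back) and a = kickstand joint value - 0.262, the leg points from here along cos(a) * y + sin(a) * e1. A thin steel spring crosses it to a post 29 mm to its right (-y) and 30 mm higher.
- kickstand (a joint): Angle of the kickstand (rad): 0 = stowed, sideways to the board's left (+y) and slightly raised; 2.04 = down at its stop, 12 degrees past straight down. Orange round leg, 12 mm diameter, 107 mm from hub to middle of foot. A spring drives it back to stowed below 1.02 rad and on to the stop above that; about 1 N on the outer part of the leg flips it.
- kick_foot (a point): Black rubber ball foot at the end of the kickstand leg, radius 9 mm; origin at its centre. With the kickstand down and the board upright (joint about 0) it rests on the tongue of the foot plate, 89 mm behind the hinge line, and stops the board from going farther back. The rubber gives a little.
- jam_jar: Bystander: empty glass jam jar with red twist cap, 68 mm diameter, 105 mm tall. Origin: centre of underside.
- dice_cup: Bystander: wooden dice cup, 80 mm diameter, 95 mm tall. Origin: centre of underside.
- mug: Bystander: blue mug, 80 mm diameter, 90 mm tall. Origin: centre of underside.
- cap_tray: Bystander: chrome tray with bottle caps, 130 x 100 x 18 mm. Origin: centre of underside.
- remote: Bystander: black remote control, 45 x 160 x 18 mm. Origin: centre of underside.
- die: Bystander: white die, 18 mm. Origin: centre of underside.

How it is judged:
By the outcome, as a careful person would: the job done as asked, in the order asked, and still so for the second after the job is handed in, while the arm keeps its last pose, push and grip.
It also fails if it takes over 51 s, if anything falls off the work surface, if the arm or the gripper's body presses on something with over 40 N, if the wrist force passes 120 N, or if a joint passes its speed limit or range.

## Working session

There is one attempt and no reset: what is moved stays moved. The work goes in short steps, Python scripts to look and compute and a tool call to move; the robot and the scene stay as the last step left them, time stands still between calls to the robot, and variables do not carry over. Pictures are saved under pics/ and viewed, at most 10 in all, crops included, and the job is handed in when it is done.

Besides the shell and the picture viewer there is one more tool, called after "Call:" as a command line: name --argument value ..., lists and objects as JSON in quotes. move_arm: Moves the arm, as the interface text tells. Its arguments: {"type":"object","properties":{"commands":{"type":"array"},"newtons":{"type":"number"}},"required":["commands"]}

```bash
mkdir -p pics; cat > h.py <<'E'
import numpy as np, cv2
from station import *
def ray(cam,px,info=None):
    i=info or camera_info(cam); K=np.array(i["mtx"]);D=np.array(i["dist_coeffs"],float);R=np.array(i["R"]);t=np.array(i["t"]).ravel()
    p=cv2.undistortPoints(np.array([[px]],float),K,D)[0,0]
    return -R.T@t, R.T@np.array([p[0],p[1],1.])
def proj(cam,X):
    i=camera_info(cam); r=cv2.Rodrigues(np.array(i["R"],float))[0]
    return cv2.projectPoints(np.array(X,float).reshape(-1,1,3),r,np.array(i["t"],float),np.array(i["mtx"]),np.array(i["dist_coeffs"],float))[0].reshape(-1,2)
def tri(rays):
    A=np.zeros((3,3));b=np.zeros(3)
    for c,d in rays:
        d=d/np.linalg.norm(d);P=np.eye(3)-np.outer(d,d);A+=P;b+=P@c
    return np.linalg.solve(A,b)
E
python3 - <<'E'
from h import *
s=sense();print(s["time"],s["ee_pos"],np.round(s["ee_rot"],3).tolist(),s["gripper_width"])
ims=[]
for c in ["scene","side"]:
    im=camera(c);cv2.imwrite(f"pics/{c}0.png",im)
    i=camera_info(c);print(c,(-np.array(i["R"]).T@np.array(i["t"]).ravel()).round(3))
    for n in ["foot_plate","board_hinge","carry_bar","kick_hub","kick_foot"]:
        r=place_of(c,n)[:2]
        print(n,[(round(q["confidence"],2),round(q["at"][1]*640,1),round(q["at"][0]*480,1)) for q in r])
E
```

```text
0.0 [ 0.2426581  -0.57580151  0.40412112] [[0.922, 0.388, -0.0], [0.388, -0.922, 0.001], [0.0, -0.001, -1.0]] 0.08564489616608038
scene [ 1.15  -0.497  0.932]
foot_plate [(0.6, 312.6, 291.5), (0.53, 443.7, 213.0)]
board_hinge [(0.66, 310.2, 287.3)]
carry_bar [(0.16, 317.3, 261.2)]
kick_hub [(0.62, 317.1, 263.1)]
kick_foot [(0.69, 313.4, 288.0), (0.6, 275.1, 209.1)]
side [0.353 0.89  1.146]
foot_plate [(0.64, 292.4, 269.7)]
board_hinge [(0.84, 293.0, 266.2), (0.58, 334.6, 208.2)]
carry_bar [(0.87, 332.9, 207.0)]
kick_hub [(0.82, 290.5, 242.9)]
kick_foot [(0.6, 291.8, 268.1)]
```

View pics/scene0.png

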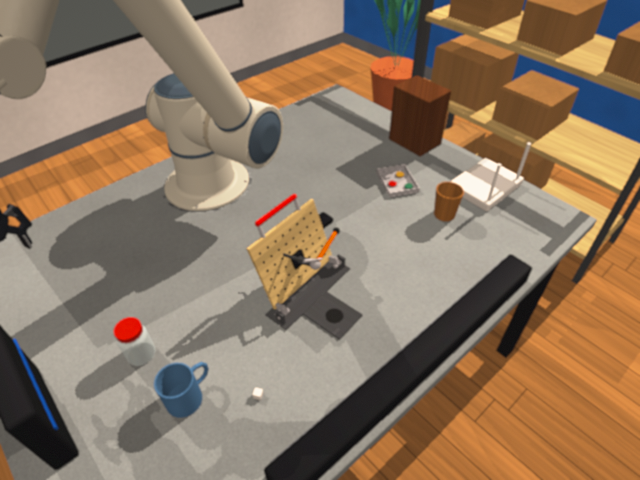

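View pics/side0.png

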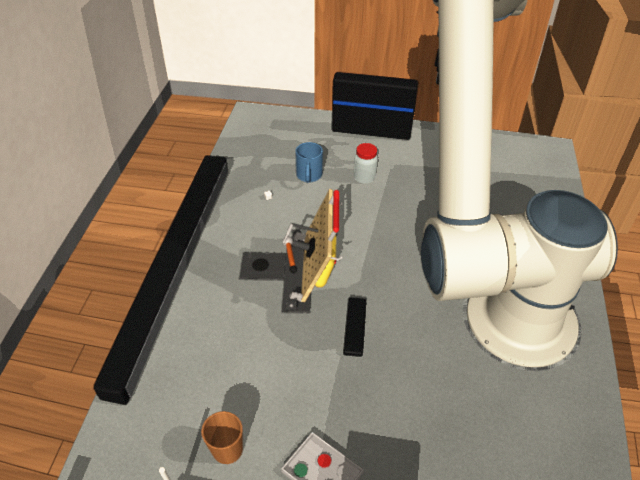

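The scene picture shows the red bar from (258,223) to (297,197), the hub near (300,259) and the orange leg reaching to (337,230). In the side picture the bar runs from (336,190) to (336,232). The foot plate's tongue ends near (240,265).

```bash
cat >> h.py <<'E'
def model(p,lean=.35,kick=0.):
    x,y,w=p; Rz=cv2.Rodrigues(np.array([0,0,w]))[0]; Rb=cv2.Rodrigues(np.array([0,-lean,0.]))[0]
    B=lambda v:np.array([x,y,.025])+Rz@Rb@(np.array(v,float)/1e3)
    e1=np.array([.423,0,-.906]);a=kick-.262;d=np.cos(a)*np.array([0,1,0])+np.sin(a)*e1
    hub=np.array([45,0,85.])
    return dict(bar=B([-25,0,225]),barL=B([-25,60,225]),barR=B([-25,-60,225]),hub=B(hub),foot=B(hub+107*d),leg=B(hub+85*d),hinge=B([0,0,0]),pTL=B([-20,110,190]),pTR=B([-20,-110,190]),pBL=B([-20,110,10]),pBR=B([-20,-110,10]),
      t1=np.array([x,y,.006])+Rz@np.array([.14,0,0]),post=B([45,-29,115]),ctl=B([-80,0,80])),Rz@Rb
E
python3 - <<'E'
from h import *
from scipy.optimize import least_squares
obs=[("scene","barR",(259,223)),("scene","barL",(297,198)),("side","barL",(336,232)),("side","barR",(336,190)),("scene","hub",(301,259)),("side","bar",(334,209)),("scene","pBR",(272,304)),("scene","pTR",(248,246)),("scene","pTL",(314,201))]
def f(p):
    m,_=model(p[:3]);return np.concatenate([proj(c,m[n])[0]-np.array(q) for c,n,q in obs])
r=least_squares(f,[.65,-.1,0],loss="soft_l1");print(r.x,r.fun.reshape(-1,2).round(1).tolist())
m,_=model(r.x)
print({k:v.round(3).tolist() for k,v in m.items()})
out=[]
for c,w in (("scene",(220,340,180,345)),("side",(220,370,170,320))):
    im=cv2.imread(f"pics/{c}0.png");x0,x1,y0,y1=w
    z=cv2.resize(im[y0:y1,x0:x1],None,fx=400/(x1-x0),fy=400/(x1-x0),interpolation=cv2.INTER_CUBIC);s=400/(x1-x0)
    for k,v in m.items():
        u=(proj(c,v)[0]-[x0,y0])*s;u=tuple(int(t) for t in u);cv2.circle(z,u,3,(255,0,255),1);cv2.putText(z,k,u,0,.4,(255,255,0),1)
    out.append(cv2.copyMakeBorder(z,0,600-z.shape[0],0,0,0))
cv2.imwrite("pics/fit.png",np.hstack(out))
for n in ["jam_jar","mug","remote","die"]:
    for c in ["scene","side"]:
        q=place_of(c,n)
        if q:
            o,d=ray(c,(q[0]["at"][1]*640,q[0]["at"][0]*480));print(n,c,round(q[0]["confidence"],2),(o-d*o[2]/d[2]).round(3))
E
```

```text
[ 0.57561498 -0.0413284   0.10377392] [[-1.6, -0.6], [-1.6, -1.5], [-1.9, -1.9], [0.9, 3.5], [13.1, 6.0], [1.5, 2.2], [1.1, 4.7], [-0.8, 1.7], [1.3, -1.6]]
{'bar': [0.476, -0.052, 0.228], 'barL': [0.469, 0.008, 0.228], 'barR': [0.482, -0.111, 0.228], 'hub': [0.589, -0.04, 0.12], 'foot': [0.558, 0.061, 0.14], 'leg': [0.565, 0.04, 0.136], 'hinge': [0.576, -0.041, 0.025], 'pTL': [0.481, 0.059, 0.197], 'pTR': [0.504, -0.159, 0.197], 'pBL': [0.542, 0.066, 0.028], 'pBR': [0.565, -0.153, 0.028], 't1': [0.715, -0.027, 0.006], 'post': [0.581, -0.07, 0.148], 'ctl': [0.474, -0.052, 0.073]}
jam_jar scene 0.9 [ 0.443 -0.448  0.   ]
jam_jar side 0.83 [ 0.447 -0.446  0.   ]
mug scene 0.67 [ 0.616 -0.436  0.   ]
mug side 0.71 [ 0.608 -0.435  0.   ]
remote scene 0.73 [ 0.702 -0.305  0.   ]
remote side 0.92 [0.402 0.096 0.   ]
die scene 0.46 [ 0.711 -0.306  0.   ]
die side 0.56 [ 0.708 -0.318  0.   ]
```

View pics/fit.png

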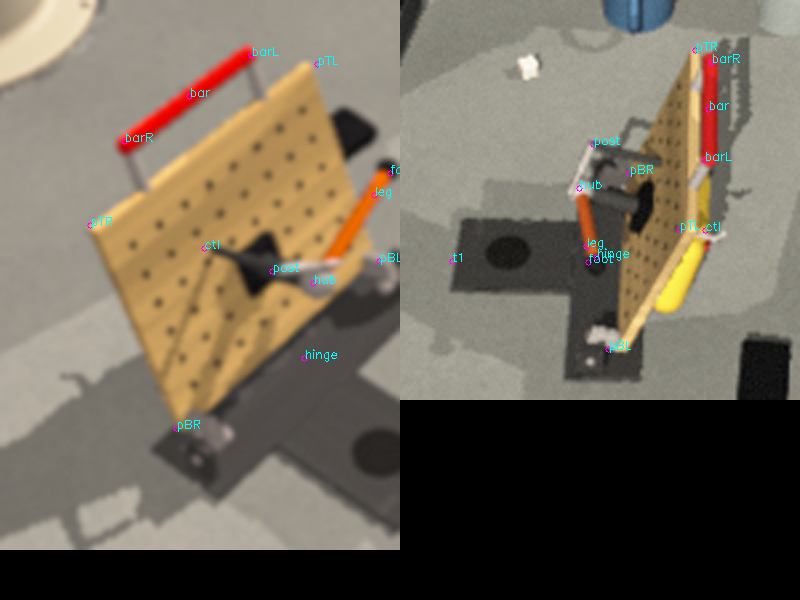

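The fit overlays the bar, panel corners, hub and leg well, to about 5 mm, in both views. Next I hover behind the panel over the leg with the fingers shut, then look with the wrist camera.

```bash
cat >> h.py <<'E'
from scipy.spatial.transform import Rotation as Ro
P0=[.5756,-.0413,.1038]
def rel(pos,R,s=None):
    s=s or sense();R0=np.array(s["ee_rot"]);d=R0.T@(np.array(pos)-s["ee_pos"])*1e3
    w=Ro.from_matrix(R0.T@R).as_rotvec(degrees=True);return np.r_[d,w].round(1).tolist()
def yawR(w,axis_y=False):
    # tool down, tool x along angle w
    c,s=np.cos(w),np.sin(w);return np.array([[c,s,0],[s,-c,0],[0,0,-1.]])
E
python3 - <<'E'
from h import *
R=yawR(P0[2])
print(rel([.243,-.576,.5],R), rel([.56,.035,.5],R))
E
```

```text
[0.3, 0.2, -95.3, -0.0, -0.0, 16.9] [529.7, -439.8, -95.3, -0.0, -0.0, 16.9]
```

Call:
move_arm --commands '[[[0, 0, -50, 0, 0, 8, 0], [20, -20, -95, 0, 0, 17, 0], [65, -55, -95, 0, 0, 17, 0], [110, -92, -95, 0, 0, 17, 0], [160, -132, -95, 0, 0, 17, 0], [210, -174, -95, 0, 0, 17, 0], [260, -216, -95, 0, 0, 17, 0], [315, -260, -95, 0, 0, 17, 0], [370, -306, -95, 0, 0, 17, 0], [425, -352, -95, 0, 0, 17, 0], [480, -398, -95, 0, 0, 17, 0], [530, -440, -95, 0, 0, 17, 0]]]'

```text
time: 2.5
ee_pos: [0.5401, -0.0031, 0.4999]
ee_rot: [[0.995, 0.102, 0.001], [0.102, -0.995, -0.0], [0.0, 0.0, -1.0]]
ft_force: [1.3, -1.2, 0.4]
gripper_width: -0.0
grip_force: 0.0
```

```bash
python3 - <<'E'
from h import *
s=sense();print(s["time"],s["ee_pos"],s["qvel"])
i=camera_info("wrist");im=camera("wrist")
print((-np.array(i["R"]).T@np.array(i["t"]).ravel()).round(3))
m,_=model(P0)
for n in ["carry_bar","kick_hub","kick_foot","board_hinge"]:
    print(n,[(round(q["confidence"],2),round(q["at"][1]*640,1),round(q["at"][0]*480,1)) for q in place_of("wrist",n)[:2]])
cv2.imwrite("pics/w0.png",im)
for k,v in m.items():
    u=tuple(int(t) for t in proj("wrist",v)[0]);print(k,u)
    if abs(u[0])<2000: cv2.circle(im,u,3,(255,0,255),1);cv2.putText(im,k,u,0,.4,(255,255,0),1)
cv2.imwrite("pics/w1.png",im)
E
```

```text
2.5 [ 0.54008266 -0.00307555  0.49989516] [ 5.19851692e+01  1.82947279e+01 -2.63944360e+01 -5.17700363e-02
  7.74990984e+00  5.18257207e+01]
[0.62  0.004 0.468]
carry_bar [(0.57, 381.5, 334.4)]
kick_hub [(0.74, 366.3, 147.9)]
kick_foot [(0.29, 364.9, 147.3)]
board_hinge []
bar (372, 334)
barL (282, 334)
barR (459, 333)
hub (360, 146)
foot (234, 173)
leg (260, 167)
hinge (350, 149)
pTL (217, 292)
pTR (513, 290)
pBL (248, 171)
pBR (450, 171)
t1 (351, 11)
post (401, 163)
ctl (351, 255)
```

View pics/w1.png

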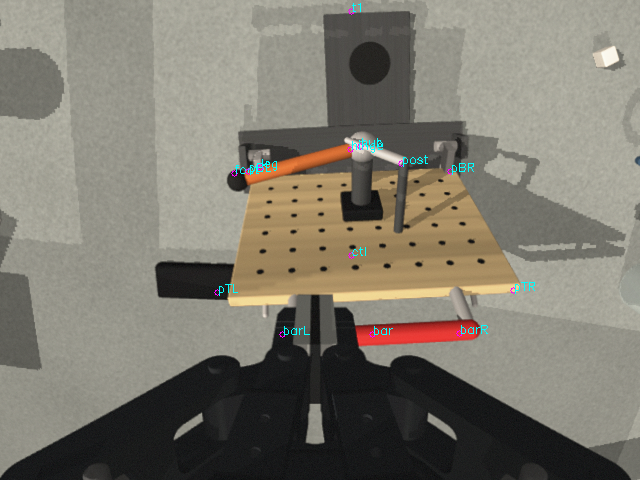

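The wrist view shows the hub at (362,146), the foot at (237,181) and the panel's top edge from (228,303) to (520,288). The board's yaw looks about 0.045 rad more than fitted, so I take a settled frame and refit.

```bash
python3 - <<'E'
from h import *
import pickle
s=sense();print(s["time"],s["ee_pos"])
i=camera_info("wrist");im=camera("wrist");pickle.dump(i,open("wi.pkl","wb"))
cv2.imwrite("pics/w2.png",im)
E
```

```text
2.75 [ 0.53933809 -0.00514985  0.49954352]
```

View pics/w2.png

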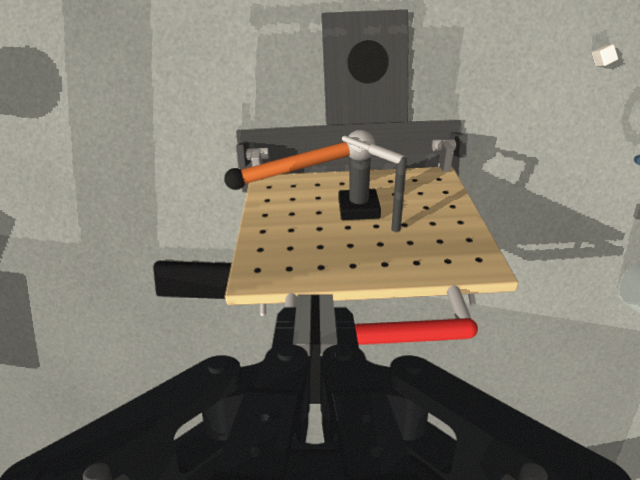

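Settled frame: hub (360,144), foot (234,179), panel top back corners (231,292) and (513,281), tongue end middle (367,12), right bar end (472,328).

```bash
cat > fit.py <<'E'
from h import *
import pickle
from scipy.optimize import least_squares
wi=pickle.load(open("wi.pkl","rb"))
def pr(c,X):
    if c!="wrist":return proj(c,X)[0]
    r=cv2.Rodrigues(np.array(wi["R"],float))[0]
    return cv2.projectPoints(np.array(X,float).reshape(1,1,3),r,np.array(wi["t"],float),np.array(wi["mtx"]),np.array(wi["dist_coeffs"],float))[0].reshape(2)
obs=[("scene","barR",(258,223)),("scene","barL",(295,196)),("side","barL",(336,231)),("scene","hub",(315,263)),("side","bar",(335,211)),("scene","pBR",(272,305)),("scene","pTR",(248,246)),("scene","pTL",(312,200)),
("wrist","hub",(360,144)),("wrist","foot",(234,179)),("wrist","pTL",(231,292)),("wrist","pTR",(513,281)),("wrist","t1",(367,12)),("wrist","barR",(470,328))]
def f(p):
    m,_=model(p[:3],p[3]);return np.concatenate([(pr(c,m[n])-np.array(q))*(1 if c=="wrist" else 1.2) for c,n,q in obs])
r=least_squares(f,P0+[.35],loss="soft_l1",f_scale=2)
print(r.x);[print(o[0],o[1],v) for o,v in zip(obs,r.fun.reshape(-1,2).round(1).tolist())]
m,_=model(r.x[:3],r.x[3]);print({k:v.round(3).tolist() for k,v in m.items()})
E
python3 fit.py
```

```text
[ 0.57576624 -0.0418009   0.13780486  0.33810096]
scene barR [-0.6, 1.0]
scene barL [-0.8, 1.2]
side barL [-2.5, -3.0]
scene hub [-0.6, 2.7]
side bar [-0.6, -1.7]
scene pBR [2.2, 5.8]
scene pTR [-0.3, 4.1]
scene pTL [2.3, -0.6]
wrist hub [0.5, 0.9]
wrist foot [1.2, -2.7]
wrist pTL [-9.3, 2.6]
wrist pTR [6.7, 2.9]
wrist t1 [-19.6, -0.1]
wrist barR [-3.4, 0.5]
{'bar': [0.478, -0.055, 0.229], 'barL': [0.47, 0.004, 0.229], 'barR': [0.487, -0.115, 0.229], 'hub': [0.59, -0.04, 0.12], 'foot': [0.556, 0.06, 0.14], 'leg': [0.563, 0.039, 0.136], 'hinge': [0.576, -0.042, 0.025], 'pTL': [0.48, 0.056, 0.198], 'pTR': [0.51, -0.162, 0.198], 'pBL': [0.539, 0.064, 0.028], 'pBR': [0.569, -0.154, 0.028], 't1': [0.714, -0.023, 0.006], 'post': [0.584, -0.07, 0.148], 'ctl': [0.475, -0.056, 0.074]}
```

```bash
sed -i 's/^P0=.*/P0=[.5758,-.0418,.138]/' h.py; python3 - <<'E'
from h import *
m,Rb=model(P0,.345);w=P0[2];Rz=cv2.Rodrigues(np.array([0,0,w]))[0]
T=Rz@Ro.from_euler('y',15,degrees=True).as_matrix()@np.diag([1,-1,-1.])
print(T.round(2).tolist())
hub=m["hub"];e1=Rb@np.array([.423,0,-.906]);y=Rz[:,1]
A=hub+.080*y-.022*e1+Rz@np.array([-.027,0,-.018])
tcp=lambda tip:tip-.173*T[:,2]
s=sense();print(s["ee_pos"])
B=hub+.068*y+(.075)*e1+Rz@np.array([-.027,0,-.018])+.0*e1
for n,t in (("hover",np.r_[A[:2],.31]),("A",A),("B",B)):
    print(n,t.round(3),tcp(t).round(3),rel(tcp(t),T,s))
# relative to A in tool frame
print("A->B tool",(T.T@(B-A)*1e3).round(1), "up .2 tool",(T.T@np.array([0,0,200])).round(1))
E
```

```text
[[0.96, 0.14, -0.26], [0.13, -0.99, -0.04], [-0.26, 0.0, -0.97]]
[ 0.53916374 -0.00577513  0.49965486]
hover [0.536 0.033 0.31 ] [0.581 0.04  0.477] [45.8, -41.0, 22.5, -0.3, -15.0, -2.1]
A [0.536 0.033 0.118] [0.581 0.04  0.285] [45.8, -41.0, 214.7, -0.3, -15.0, -2.1]
B [0.606 0.031 0.049] [0.65  0.037 0.216] [114.6, -31.5, 283.5, -0.3, -15.0, -2.1]
A->B tool [83.8 12.  48.8] up .2 tool [ -51.8    0.  -193.2]
```

Call:
move_arm --commands '[[[23, -20, 10, 0, -7, -1, 0], [46, -41, 22, 0, -15, -2, 0], [46, -41, 50, 0, -15, -2, 0], [46, -41, 90, 0, -15, -2, 0], [46, -41, 130, 0, -15, -2, 0], [46, -41, 165, 0, -15, -2, 0], [46, -41, 195, 0, -15, -2, 0], [46, -41, 214, 0, -15, -2, 0], [46, -41, 214, 0, -15, -2, 0]]]'

```text
time: 3.92
ee_pos: [0.5806, 0.0389, 0.2849]
ee_rot: [[0.956, 0.134, -0.259], [0.131, -0.991, -0.03], [-0.261, -0.005, -0.965]]
ft_force: [-0.3, -0.1, -0.1]
gripper_width: 0.0004
grip_force: 0.0
```

```bash
python3 - <<'E'
from h import *
s=sense();print(s["time"],s["ee_pos"])
im=camera("wrist");a=camera("scene")
z=cv2.resize(a[180:330,230:380],(480,480),interpolation=cv2.INTER_CUBIC)
cv2.imwrite("pics/c1.png",cv2.resize(np.hstack([im,z]),(800,343)))
E
```

```text
3.925 [0.58058652 0.03891625 0.28486177]
```

View pics/c1.png

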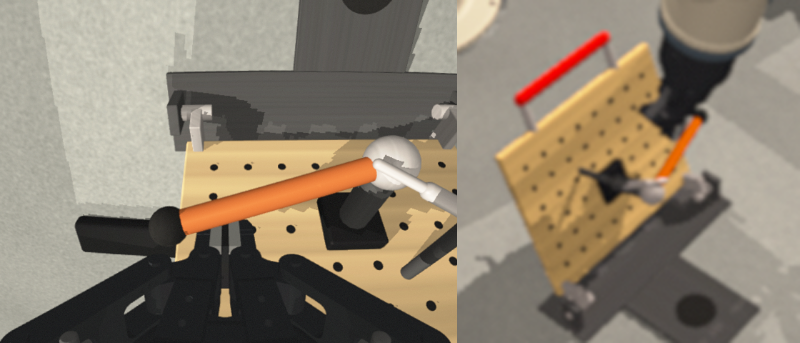

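The wrist view shows the shut fingertips between panel and leg, near its outer end at about (225,225). Now I push along the swing direction.

Call:
move_arm --commands '[[[12, 1, 7, 0, 0, 0, 0], [24, 3, 14, 0, 0, 0, 0], [36, 5, 21, 0, 0, 0, 0], [48, 7, 28, 0, 0, 0, 0], [60, 9, 35, 0, 0, 0, 0], [72, 10, 42, 0, 0, 0, 0], [84, 12, 49, 0, 0, 0, 0], [84, 12, 49, 0, 0, 0, 0]]]'

```text
time: 5.03
ee_pos: [0.6509, 0.0381, 0.2156]
ee_rot: [[0.957, 0.136, -0.258], [0.133, -0.991, -0.031], [-0.259, -0.005, -0.966]]
ft_force: [-0.5, -0.7, 0.3]
gripper_width: -0.0002
grip_force: 0.0
```

```bash
python3 - <<'E'
from h import *
s=sense();print(s["time"],s["ee_pos"])
im=camera("wrist");a=camera("side")
z=cv2.resize(a[170:320,220:370],(480,480),interpolation=cv2.INTER_CUBIC)
cv2.imwrite("pics/c2.png",cv2.resize(np.hstack([im,z]),(800,343)))
E
```

```text
5.025 [0.65089228 0.03806366 0.21560343]
```

View pics/c2.png

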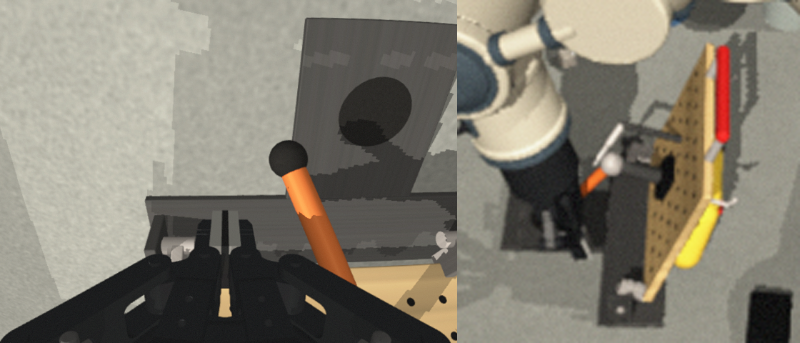

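The leg has swung down and its foot is at (290,158), short of the dark spot on the tongue. I push a bit farther along e1 and to the right.

Call:
move_arm --commands '[[[4, 5, 2, 0, 0, 0, 0], [8, 10, 4, 0, 0, 0, 0], [12, 15, 6, 0, 0, 0, 0], [12, 15, 6, 0, 0, 0, 0]]]'

```text
time: 5.62
ee_pos: [0.6627, 0.0242, 0.2073]
ee_rot: [[0.957, 0.136, -0.257], [0.132, -0.991, -0.031], [-0.259, -0.005, -0.966]]
ft_force: [0.7, 0.1, 0.3]
gripper_width: 0.0003
grip_force: 0.0
```

```bash
python3 - <<'E'
from h import *
im=camera("wrist");s=sense();print(s["time"],s["ee_pos"])
for k in (1.,1.2,1.4,1.6,1.8,2.04): print(k,proj("wrist",model(P0,.345,k)[0]["foot"]).round())
cv2.imwrite("pics/c3.png",im)
print([(round(q["confidence"],2),round(q["at"][1]*640,1),round(q["at"][0]*480,1)) for q in place_of("wrist","kick_foot")[:2]])
h=cv2.cvtColor(im,cv2.COLOR_BGR2HSV);mk=cv2.inRange(h,(5,180,100),(16,255,255));ys,xs=np.nonzero(mk);print([(r,xs[ys==r].min(),xs[ys==r].max()) for r in range(ys.min(),ys.max(),20) if (ys==r).any()])
E
```

```text
5.675 [0.66251495 0.02438352 0.20742068]
1.0 [[233. 351.]]
1.2 [[284. 306.]]
1.4 [[341. 272.]]
1.6 [[402. 251.]]
1.8 [[465. 242.]]
2.04 [[538. 249.]]
[(0.71, 530.6, 245.3)]
[(261, np.int64(523), np.int64(528)), (281, np.int64(512), np.int64(549)), (301, np.int64(510), np.int64(547)), (321, np.int64(508), np.int64(545)), (341, np.int64(505), np.int64(543)), (361, np.int64(502), np.int64(541)), (381, np.int64(500), np.int64(539)), (401, np.int64(502), np.int64(536))]
```

The foot detection at (531,245) matches joint 2.04 (expected (538,249)), so the kickstand has snapped to its stop. Next is the retreat and the grasp approach.

```bash
cat >> h.py <<'E'
def grasp(lean,sgn,P=P0):
    m,Rb=model(P,lean); bx,by,bz=Rb.T
    T=np.column_stack([sgn*by,-np.cross(bz,-sgn*by)*-1 if 0 else np.cross(-bz,sgn*by),-bz])
    return m["bar"],T
E
python3 - <<'E'
from h import *
s=sense();print(np.round(s["joints"],1))
up=np.array([.0,.0,1]);R0=np.array(s["ee_rot"])
print("up150 tool",(R0.T@up*150).round(1),"left15",(R0.T@np.array([-2,15,0])).round(1))
for sg in (1,-1):
    b,T=grasp(.345,sg);print(sg,np.linalg.det(T).round(2),"hover",(b-.255*T[:,2]).round(3),rel(b-.255*T[:,2],T),"grasp",rel(b-.155*T[:,2],T))
E
```

```text
[-2.4 46.9 74.5 -2.5 73.5 80.7]
up150 tool [ -38.8   -0.7 -144.9] left15 [  0.1 -15.1   0.1]
1 1.0 hover [ 0.392 -0.067  0.468] [-338.7, 53.1, -179.4, -27.5, 27.0, -87.1] grasp [-281.7, 53.4, -97.3, -27.5, 27.0, -87.1]
-1 1.0 hover [ 0.392 -0.067  0.468] [-338.7, 53.1, -179.4, 27.0, 27.4, 86.9] grasp [-281.7, 53.4, -97.3, 27.0, 27.4, 86.9]
```

Call:
move_arm --commands '[[[0, -8, 0, 0, 0, 0, 0], [0, -15, 0, 0, 0, 0, 0], [-10, -15, -39, 0, 0, 0, 0.3], [-24, -15, -88, 0, 0, 0, 0.6], [-39, -15, -145, 0, 0, 0, 1], [-54, -15, -202, 0, 0, 0, 1], [-70, -15, -261, 0, 0, 0, 1], [-80, -15, -300, 0, 0, 0, 1]]]'

```text
time: 6.72
ee_pos: [0.6605, 0.0389, 0.5216]
ee_rot: [[0.957, 0.137, -0.254], [0.133, -0.991, -0.031], [-0.256, -0.004, -0.967]]
ft_force: [0.2, -0.5, -0.3]
gripper_width: 0.0854
grip_force: 0.0
```

```bash
python3 - <<'E'
from h import *
s=sense();print(s["time"],s["ee_pos"])
b,T=grasp(.345,1);R0=np.array(s["ee_rot"]);rv=Ro.from_matrix(R0.T@T).as_rotvec(degrees=True)
print(np.linalg.norm(rv))
tgt=b-.265*T[:,2];a=np.array(s["ee_pos"])
mid=np.array([.5,-.01,.50])
for k in range(1,11):
    f=k/10; p=(a*(1-f)+tgt*f)
    print(np.r_[R0.T@(p-a)*1e3,rv*f].round(0).tolist(),(p+.173*(R0@Ro.from_rotvec(rv*f,degrees=True).as_matrix())[:,2]).round(3))
E
```

```text
6.725 [0.66046568 0.03886394 0.52159318]
95.11926309741912
[-26.0, 7.0, 11.0, -3.0, 3.0, -9.0] [0.599 0.016 0.348]
[-53.0, 14.0, 23.0, -5.0, 5.0, -17.0] [0.582 0.001 0.342]
[-79.0, 21.0, 34.0, -8.0, 8.0, -26.0] [ 0.566 -0.013  0.337]
[-105.0, 27.0, 46.0, -11.0, 11.0, -35.0] [ 0.55  -0.025  0.332]
[-132.0, 34.0, 57.0, -14.0, 13.0, -44.0] [ 0.535 -0.035  0.328]
[-158.0, 41.0, 69.0, -16.0, 16.0, -52.0] [ 0.519 -0.043  0.324]
[-184.0, 48.0, 80.0, -19.0, 19.0, -61.0] [ 0.502 -0.049  0.321]
[-211.0, 55.0, 92.0, -22.0, 22.0, -70.0] [ 0.485 -0.054  0.319]
[-237.0, 62.0, 103.0, -25.0, 24.0, -78.0] [ 0.466 -0.058  0.317]
[-264.0, 69.0, 115.0, -27.0, 27.0, -87.0] [ 0.446 -0.06   0.315]
```

Call:
move_arm --commands '[[[-26, 7, 11, -3, 3, -9, 1], [-53, 14, 23, -5, 5, -17, 1], [-79, 21, 34, -8, 8, -26, 1], [-105, 27, 46, -11, 11, -35, 1], [-132, 34, 57, -14, 13, -44, 1], [-158, 41, 69, -16, 16, -52, 1], [-184, 48, 80, -19, 19, -61, 1], [-211, 55, 92, -22, 22, -70, 1], [-237, 62, 103, -25, 24, -78, 1], [-264, 69, 115, -27, 27, -87, 1], [-264, 69, 115, -27, 27, -87, 1]]]'

```text
time: 8.1
ee_pos: [0.3866, -0.0687, 0.4749]
ee_rot: [[-0.138, 0.934, 0.33], [0.99, 0.128, 0.05], [0.005, 0.334, -0.943]]
ft_force: [0.6, 0.5, 0.5]
gripper_width: 0.0855
grip_force: 0.0
```

```bash
python3 - <<'E'
from h import *
s=sense();print(s["time"],s["ee_pos"],np.round(s["joints"],1))
b,T=grasp(.345,1)
print("hover err",rel(b-.265*T[:,2],T),"grasp",rel(b-.155*T[:,2],T))
m,_=model(P0,.345,2.04)
im=camera("wrist");a=camera("scene");print("barcam",[(q["confidence"],q["at"][1]*640,q["at"][0]*480) for q in place_of("wrist","carry_bar")[:2]])
for k in ["bar","barL","barR","pTL","pTR"]:
    u=tuple(int(t) for t in proj("wrist",m[k])[0]);print(k,u);cv2.circle(im,u,4,(255,0,255),2)
z=cv2.resize(a[180:330,230:380],(480,480),interpolation=cv2.INTER_CUBIC)
cv2.imwrite("pics/c4.png",cv2.resize(np.hstack([im,z]),(800,343)))
E
```

```text
8.1 [ 0.38657806 -0.06865228  0.47492013] [-23.    0.4 106.7  12.1  56.7 -36.1]
hover err [0.6, 2.7, -2.0, -0.3, -0.3, -0.1] grasp [0.1, 3.2, 108.0, -0.3, -0.3, -0.1]
barcam [(0.9, 319.488, 242.11199999999997)]
bar (317, 240)
barL (317, 137)
barR (317, 328)
pTL (325, 49)
pTR (323, 361)
```

View pics/c4.png

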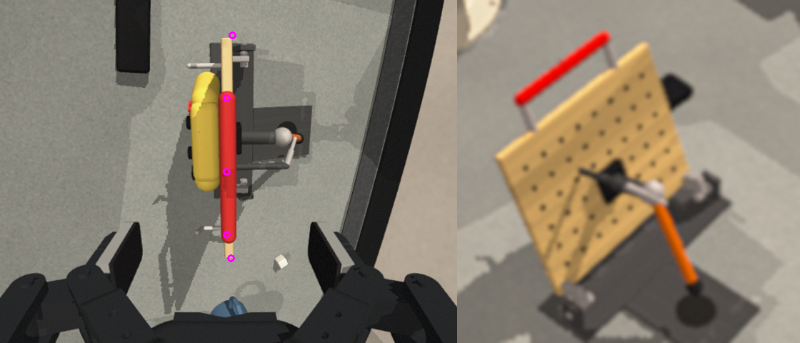

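The projected bar points lie on the red bar, from (227,98) to (227,237) in the view, and the kickstand is fully down. I descend and grip.

Call:
move_arm --commands '[[[0, 2, 35, 0, 0, 0, 1], [0, 3, 65, 0, 0, 0, 1], [0, 3, 90, 0, 0, 0, 1], [0, 3, 108, 0, 0, 0, 1], [0, 3, 108, 0, 0, 0, 1], [0, 3, 108, 0, 0, 0, 0], [0, 3, 108, 0, 0, 0, 0], [0, 3, 108, 0, 0, 0, 0], [0, 3, 108, 0, 0, 0, 0], [0, 3, 108, 0, 0, 0, 0], [0, 3, 108, 0, 0, 0, 0], [0, 3, 108, 0, 0, 0, 0]]]' --newtons 40

```text
time: 9.75
ee_pos: [0.4265, -0.0631, 0.3745]
ee_rot: [[-0.136, 0.934, 0.33], [0.991, 0.127, 0.049], [0.004, 0.334, -0.943]]
ft_force: [-4.7, -1.2, 9.2]
gripper_width: 0.0124
grip_force: 38.9
```

```bash
python3 - <<'E'
from h import *
s=sense();print(s["time"],s["ee_pos"],s["ft_force"],s["gripper_width"],s["grip_force"])
R0=np.array(s["ee_rot"]);a=np.array(s["ee_pos"])
hinge=np.array([P0[0],P0[1],.025]);ax=np.array([-np.sin(P0[2]),np.cos(P0[2]),0])
for k in np.r_[np.arange(.03,.36,.03),.345,.36]:
    Q=Ro.from_rotvec(ax*k).as_matrix();p=hinge+Q@(a-hinge)
    print(round(k,3),np.r_[R0.T@(p-a)*1e3,Ro.from_matrix(R0.T@Q@R0).as_rotvec(degrees=True)].round(1).tolist())
E
```

```text
9.75 [ 0.42645066 -0.06310706  0.37454209] [-4.68633574 -1.24088851  9.22417848] 0.012366592430193628 38.854039907455444
0.03 [0.0, 11.4, -0.6, 1.7, -0.0, 0.0]
0.06 [0.1, 22.8, -0.9, 3.4, -0.0, 0.0]
0.09 [0.1, 34.2, -0.8, 5.2, -0.0, 0.0]
0.12 [0.1, 45.7, -0.3, 6.9, -0.0, 0.0]
0.15 [0.2, 57.1, 0.4, 8.6, -0.0, 0.0]
0.18 [0.2, 68.4, 1.6, 10.3, -0.0, 0.0]
0.21 [0.2, 79.7, 3.0, 12.0, -0.0, 0.0]
0.24 [0.3, 91.0, 4.8, 13.8, -0.0, 0.0]
0.27 [0.3, 102.2, 6.9, 15.5, -0.0, 0.1]
0.3 [0.3, 113.4, 9.4, 17.2, -0.1, 0.1]
0.33 [0.3, 124.5, 12.2, 18.9, -0.1, 0.1]
0.345 [0.4, 130.0, 13.7, 19.8, -0.1, 0.1]
0.36 [0.4, 135.5, 15.3, 20.6, -0.1, 0.1]
```

The bar is held (12.4 mm, 39 N). I swing to just short of upright.

Call:
move_arm --commands '[[[0, 11.4, -0.6, 1.7, 0, 0, 0], [0, 22.8, -0.9, 3.4, 0, 0, 0], [0, 34.2, -0.8, 5.2, 0, 0, 0], [0, 45.7, -0.3, 6.9, 0, 0, 0], [0, 57.1, 0.4, 8.6, 0, 0, 0], [0, 68.4, 1.6, 10.3, 0, 0, 0], [0, 79.7, 3, 12, 0, 0, 0], [0, 91, 4.8, 13.8, 0, 0, 0], [0, 102.2, 6.9, 15.5, 0, 0, 0], [0, 113.4, 9.4, 17.2, 0, 0, 0], [0, 119, 10.8, 18, 0, 0, 0], [0, 119, 10.8, 18, 0, 0, 0]]]'

```text
time: 11.25
ee_pos: [0.5416, -0.0467, 0.4041]
ee_rot: [[-0.136, 0.99, 0.025], [0.991, 0.136, 0.01], [0.006, 0.026, -1.0]]
ft_force: [-3.4, 9.0, 9.3]
gripper_width: 0.0127
grip_force: 39.4
```

```bash
cat > st.py <<'E'
from h import *
s=sense();R0=np.array(s["ee_rot"]);a=np.array(s["ee_pos"])
g=a+.155*R0[:,2]-np.array([P0[0],P0[1],.025]);gx=g[0]*np.cos(P0[2])+g[1]*np.sin(P0[2])
print(s["time"],s["gripper_width"],s["grip_force"],"F plate",(cv2.Rodrigues(np.array([0,0,-P0[2]]))[0]@np.array(s["ft_force"])).round(1),"lean",np.arctan2(-gx,g[2])-np.arctan2(25,225),"r",np.hypot(gx,g[2]))
hinge=np.array([P0[0],P0[1],.025]);ax=np.array([-np.sin(P0[2]),np.cos(P0[2]),0])
for k in (.01,.02,.03,.04,.06):
    Q=Ro.from_rotvec(ax*k).as_matrix();p=hinge+Q@(a-hinge)
    print(k,np.r_[R0.T@(p-a)*1e3,Ro.from_matrix(R0.T@Q@R0).as_rotvec(degrees=True)].round(1).tolist())
E
python3 st.py
```

```text
11.25 0.012743889592075498 39.442301988601685 F plate [-2.1  9.3  9.3] lean 0.024514212153656345 r 0.22624957240285468
0.01 [0.0, 3.8, -0.2, 0.6, -0.0, 0.0]
0.02 [0.0, 7.6, -0.4, 1.1, -0.0, 0.0]
0.03 [0.0, 11.4, -0.6, 1.7, -0.0, 0.0]
0.04 [0.0, 15.2, -0.7, 2.3, -0.0, 0.0]
0.06 [0.0, 22.8, -0.8, 3.4, -0.0, 0.0]
```

Call:
move_arm --commands '[[[0, 3.8, -0.2, 0.6, 0, 0, 0], [0, 7.6, -0.4, 1.1, 0, 0, 0], [0, 7.6, -0.4, 1.1, 0, 0, 0]]]'

```text
time: 11.62
ee_pos: [0.5489, -0.0456, 0.4047]
ee_rot: [[-0.136, 0.991, 0.006], [0.991, 0.136, 0.007], [0.006, 0.007, -1.0]]
ft_force: [-3.5, 10.3, 8.9]
gripper_width: 0.0127
grip_force: 39.4
```

```bash
python3 st.py|head -1
```

```text
11.625 0.012679063507615015 39.412150382995605 F plate [-2.  10.7  8.9] lean 0.005079721412341046 r 0.2262341803351514
```

Call:
move_arm --commands '[[[0, 1.9, -0.1, 0.3, 0, 0, 0], [0, 1.9, -0.1, 0.3, 0, 0, 0]]]'

```text
time: 11.88
ee_pos: [0.5506, -0.0454, 0.4048]
ee_rot: [[-0.136, 0.991, 0.001], [0.991, 0.136, 0.006], [0.006, 0.001, -1.0]]
ft_force: [-3.8, 9.9, 8.2]
gripper_width: 0.0126
grip_force: 39.4
```

```bash
python3 st.py|head -1
```

```text
11.875 0.012555110111196203 39.441935420036316 F plate [-2.4 10.3  8.2] lean 0.0008929453455213676 r 0.2262219925657608
```

Call:
move_arm --commands '[[[0, 1.5, 0, 0.3, 0, 0, 0], [0, 3, -0.1, 0.5, 0, 0, 0], [0, 3, -0.1, 0.5, 0, 0, 0]]]'

```text
time: 12.25
ee_pos: [0.5534, -0.045, 0.405]
ee_rot: [[-0.136, 0.991, -0.009], [0.991, 0.136, 0.005], [0.006, -0.008, -1.0]]
ft_force: [-5.8, 9.8, 9.8]
gripper_width: 0.0126
grip_force: 39.6
```

```bash
python3 st.py|head -1
```

```text
12.25 0.012587938581102328 39.63555157184601 F plate [-4.4 10.6  9.8] lean -0.004781335943480916 r 0.22622774490464523
```

Call:
move_arm --commands '[[[0, 1.5, 0, 0.3, 0, 0, 0], [0, 1.5, 0, 0.3, 0, 0, 0]]]'

```text
time: 12.5
ee_pos: [0.5547, -0.0448, 0.405]
ee_rot: [[-0.136, 0.991, -0.014], [0.991, 0.136, 0.004], [0.006, -0.014, -1.0]]
ft_force: [-7.2, 9.3, 12.0]
gripper_width: 0.0126
grip_force: 39.8
```

```bash
python3 st.py|head -1
```

```text
12.5 0.01260045599795982 39.79733347892761 F plate [-5.8 10.2 12. ] lean -0.006696083872035533 r 0.2262101996532731
```

Fx is rising from -2.1 to -5.8 N, so the foot is pressing. A little more, then a check.

Call:
move_arm --commands '[[[0, 1, 0, 0.2, 0, 0, 0], [0, 2, 0, 0.3, 0, 0, 0], [0, 2, 0, 0.3, 0, 0, 0], [0, 2, 0, 0.3, 0, 0, 0]]]'

```text
time: 13.0
ee_pos: [0.5563, -0.0446, 0.405]
ee_rot: [[-0.136, 0.991, -0.02], [0.991, 0.136, 0.004], [0.006, -0.02, -1.0]]
ft_force: [-12.4, 9.2, 15.1]
gripper_width: 0.0129
grip_force: 40.2
```

```bash
python3 st.py|head -1; python3 - <<'E'
from h import *
a=camera("scene");b=camera("side")
f=lambda i,x,y:cv2.resize(i[y:y+160,x:x+160],(400,400),interpolation=cv2.INTER_CUBIC)
cv2.imwrite("pics/c5.png",np.hstack([f(a,240,190),f(b,210,170)]))
E
```

```text
13.0 0.012869295540265311 40.177486538887024 F plate [-11.1  10.8  15.1] lean -0.00981643436558828 r 0.22619751565679266
```

View pics/c5.png

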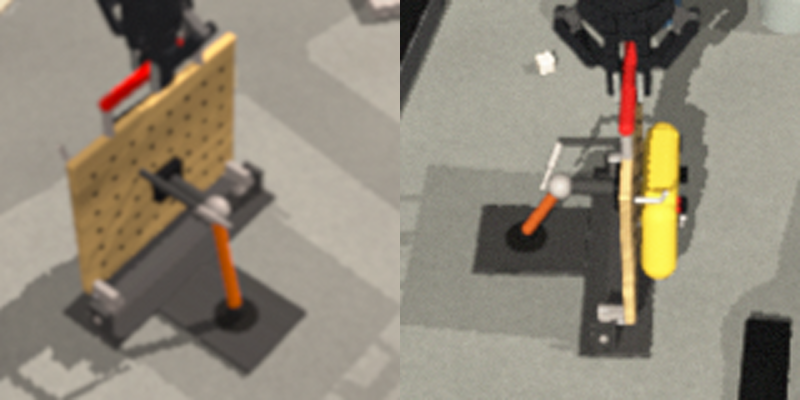

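The board is upright in the gripper's hold. The orange leg's foot sits on the tongue's dark pad, at (237,312) in the left crop and (525,235) in the right, and Fx is about -11 N. I hand in now.

```bash
python3 -c "
from station import *
print(sign_off())"
```

```text
the job is handed in; nothing more can be done
None
```

The job is handed in at about 13 s: the kickstand snapped down to its stop while the board leaned, and the board is upright, held by the red bar with the foot pressing on the foot plate (about 11 N at the bar).

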